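# Set the two-dial code on the blue lock box

### The arm

A 6-joint arm with a two-finger parallel gripper is mounted at the origin on the work surface. World frame = base frame: x ahead of the robot, y to its left, z up, the work surface at z = 0. Lengths are in m, angles in rad, forces in N, time in s.
With the tool pointing down it reaches from about 0.35 to 0.775 m from the base axis. Payload 5.5 kg.
Tool frame: the origin (TCP) lies midway between the tips of the shut fingers; the grasp point (between the pads) lies 19 mm behind it; z points along the fingers, y is the line along which they close (so a half turn about z gives the same grasp; the last joint's range is limited). The gripper opens to 85 mm and grips with 20 to 120 N. Pads are 22 mm wide; open, the fingers measure 114 mm over their backs; the gripper's body (76 mm by 85 mm) begins 54 mm behind the grasp point. The pads swing forward as they close: fully open they stand 13 mm farther back than shut.
Start: joints at [-1.418, 0.313, 0.046, 1.304, 0, 1.431], TCP at [0.166, -0.551, 0.231] pointing down, gripper open.
Joint ranges: [-2.76, 2.76], [-0.86, 1.69], [-1.03, 1.26], [-2.2, 2.34], [-1.47, 1.5], [-3.14, 3.14]. Speed limits (rad/s): [2.57, 2.57, 3.14, 3.14, 3.14, 3.14].

### API

Orientations are given as [roll, pitch, yaw] about the fixed x, y, z axes, in that order (R = Rz(yaw) Ry(pitch) Rx(roll)).
In Python, from plant import * gives the robot as it stands. The module is installed in compiled form; this text tells all that it offers.
- The arm moves only by the shell command python3 -m handwheel 'ROWS' [OPENING] [FORCE]. ROWS is JSON, a list of rows, each a list of 2 entries, a list of its own where there are three numbers: the shift along the tool's x, y, z in cm, then the turn about the tool's z in rad. In form: [[[tx, ty, tz], spin], ...]. A call has 1 to 5 rows; each row shifts and turns the commanded pose from where the row before left it, along the tool's axes as they then stand; what a row does not reach is not made up. A row lasts 1/12 s, in which the tool goes at most 41.7 mm and 7.16 degrees, less where a joint would pass 70% of its speed; a pose out of reach is approached as far as the arm can. A call is refused whole if a number of a shift passes 4.17 or a number of a turn 0.125, either way. A call with a gripper value outside its range is refused whole. OPENING is the opening, from -1 (shut) to 1 (fully open), set as the call begins (- or left out, the last holds). The fingers move at their own pace and stop on an object; FORCE is the grip in N (left out, the last holds). Time passes only in rows, so rows that do not move let the fingers close. It gives the time, the measured TCP pose, the force, the opening and the grip force at its end, in the units of the state.
- get_obs(): the state, without advancing time (a new reading comes with each control period).
- read_camera(name): name is "scene" or "top" or "wrist"; returns (picture, depth): 400x640x3 uint8, red, green, blue; 400x640 float32, m along the optical axis (not along the pixel's ray), 0 where there is no reading.
- get_calibration(name): a dict with "fx", "fy", "cx", "cy" (pixels), "R" (3x3) and "t" (3): a world point X has camera coordinates R X + t. Camera axes: x right, y down, z forward; pixel columns grow to the right and rows downward; lengths in m; the calibration is good to about 2 mm. A picture is of the moment at which its call begins: read the wrist's pose just before it. get_calibration takes no time and is no camera call; for the wrist camera it gives the pose at the moment of the call.
- close_job(): hands the job in; it is judged then, once.
Trained networks look in the newest picture that a camera, given by its name, has taken for a name from the list of things; names that differ only in an ending like _2 or _b are one class to them, and where a whole thing is asked for, a point or a joint stands for the part that bears it (a point fixed in the world has none). Each returns a list of dicts, best first, with "conf" (0 to 1); they miss things now and then, are a little off and sometimes report something else, mostly with a low value. They report only what shows in the picture. A call takes as long as a camera call.
- silhouettes(label, camera): "mask" (400x640 bool, what is visible of it) and "bbox" ([left, top, width, height] in pixels, round what is visible of it).
The state is a dict: "time_s": time; "joint_pos": joint angles; "joint_vel": joint speeds; "joint_efforts": joint torques, N m; "tool_pos": TCP position; "tool_rot": TCP orientation; "ft_force": force on the tool from outside, world axes, zero at the start; "torque": the same for the moment, N m; "grip_width": opening from 0.0 (shut) to 1.0 (fully open); "gripper_force": force on a finger pad.
Only numpy, scipy, OpenCV 4.12 (cv2) and the standard library are available. Lean on these libraries where they do the work, as an engineer would, in place of code of your own. Each camera call takes 0.05 s, during which the arm holds its last target. There are 200 camera calls.

### The job

Set the code on the blue lock box so that it can be opened: first turn its orange dial until the pointer is at the blue dot, then turn its black dial until the pointer is at the yellow dot, and let go. The grey lock box beside it belongs to someone else: do not touch it or its dials.

Things in the scene. Friction and masses are not known exactly. Their poses are not given: they have to be found in the camera images.
- lockbox_blue: blue steel lock box fixed on the bench, left or right of the grey one; 174 x 304 mm, lid top 80 mm up. Origin: centre of its underside; x to its hinged far side, y to its left, z up. On the lid an orange dial (left) and a black dial (right), each a grey plate, 57 mm radius, top at z = 83 mm, with five dots on a 46 mm radius; each knob a 26 mm radius skirt up to z = 91 mm under a grip bar.
- blue_orange_dial (a joint): blue box's orange dial: vertical axis at x = 0, y = +75 mm in the box frame. Value (rad) grows clockwise from above: pointer at red dot 0, yellow 0.65, green 1.30, blue 1.95, black 2.60; stops at -0.1 and 2.7. The pointer's angle in the box frame is 1.30 - value, anticlockwise from +x. Light friction (0.04 N m), no clicks or spring; stays where left.
- blue_black_dial (a joint): blue box's black dial: vertical axis at x = 0, y = -75 mm in the box frame. Value (rad) grows clockwise from above: pointer at red dot 0, yellow 0.65, green 1.30, blue 1.95, black 2.60; stops at -0.1 and 2.7. The pointer's angle in the box frame is 1.30 - value, anticlockwise from +x. Light friction (0.04 N m), no clicks or spring; stays where left.
- lockbox_grey: grey lock box, otherwise like the blue one (origin, axes, sizes, two dials); not to be touched. Knobs on both boxes: the upright grip bar is 48 mm long, 14 mm wide, from z = 91 to 129 mm, centred on the axis, its length along the pointer; a white line on half its top and a white-lined nose at its foot, out to 37 mm, mark the pointer end.

How it is judged:
On the way, in this order (a step that is already met when the one before it is completed fails the run):
1. the blue box's orange dial points at the blue dot (value of joint blue_orange_dial between 1.73 and 2.17 rad), for 0.2 s.
2. then its black dial points at the yellow dot (value of joint blue_black_dial between 0.43 and 0.87 rad), for 0.2 s.
At the end, for the whole second after the job is handed in: On the blue box the orange dial points at the blue dot (1.95 rad) and the black dial at the yellow dot (0.65 rad), each within 0.22 rad (12.6 degrees), both dials at rest (all of step 1 and all of step 2 and velocity of joint blue_orange_dial between -0.05 and 0.05 rad/s and velocity of joint blue_black_dial between -0.05 and 0.05 rad/s); the robot touches nothing.
It fails at once if the robot touches the grey box or its dials with more than 1 N (contact force between any of the arm, the fingers and lockbox_grey above 1 N).
It also fails if it takes over 40 s, if anything falls off the work surface, if the arm or the gripper's body presses on something with over 40 N, if the wrist force passes 120 N, or if a joint passes its speed limit or range.

## Working session

There is one attempt and no reset: what is moved stays moved. The work goes in short steps, Python scripts to look and compute and a shell command to move; the robot and the scene stay as the last step left them, time stands still between calls to the robot, and variables do not carry over. Pictures are saved under pics/ and viewed, at most 10 in all, crops included, and the job is handed in when it is done.

```bash
mkdir -p pics
python3 - <<'E'
from plant import *
import cv2,numpy as np
o=get_obs();print(o['tool_pos'],o['tool_rot'],o['time_s'],o['grip_width'])
for n in['top','scene']:
    p,d=read_camera(n);cv2.imwrite(f'pics/{n}0.png',p[:,:,::-1]);np.savez(f'{n}0.npz',p=p,d=d)
    for l in['lockbox_blue','lockbox_grey']:
        for s in silhouettes(l,n):print(n,l,s['conf'],s['bbox'],s['mask'].sum())
E
```

```text
[ 0.16586113 -0.55001401  0.23041015] [-3.13976622e+00 -2.64519175e-04  2.92801526e-01] 0.0 1.0006279219960703
top lockbox_blue 0.83 [121.5, 136.2, 157.3, 96.1] 12675
top lockbox_grey 0.87 [355.0, 163.9, 162.2, 102.9] 13065
scene lockbox_blue 0.75 [333.7, 133.1, 139.3, 112.9] 9127
scene lockbox_grey 0.57 [105.3, 201.2, 180.7, 134.9] 13580
```

View pics/top0.png

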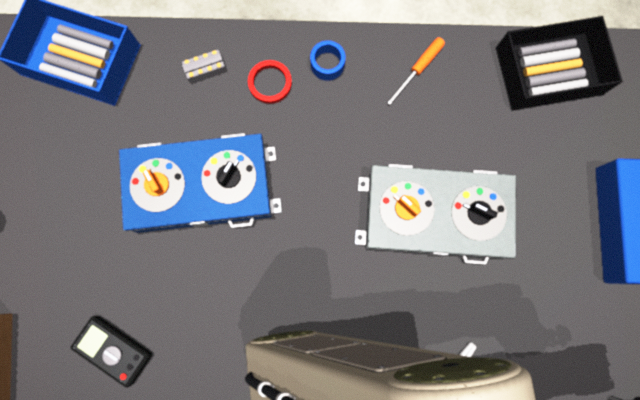

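The top view shows the blue box on the left: orange dial at about (156,183), black dial at about (229,176). The grey box is on the right, and both have their hinges on the far (upper) side. Next I compute the poses.

```bash
cat > h.py <<'E'
from plant import *
import cv2,numpy as np
def plane(c,u,v,z):
    C=-c['R'].T@c['t'];r=np.array([(u-c['cx'])/c['fx'],(v-c['cy'])/c['fy'],1.])@c['R']
    return C+r*((z-C[2])/r[2])
def cloud(c,d):
    v,u=np.mgrid[:400,:640];P=np.stack([(u-c['cx'])/c['fx']*d,(v-c['cy'])/c['fy']*d,d],-1)
    return (P-c['t'])@c['R']
def rectify(p,c,ctr,yaw,z,half=.07,n=280):
    # far side (+x box) up, left (+y) left
    g=np.linspace(half,-half,n);X,Y=np.meshgrid(g,g,indexing='ij')
    W=np.stack([ctr[0]+X*np.cos(yaw)-Y*np.sin(yaw),ctr[1]+X*np.sin(yaw)+Y*np.cos(yaw),0*X+z],-1)
    K=W@np.array(c['R']).T+c['t'];m=K[...,:2]/K[...,2:]
    return cv2.remap(p,(m[...,0]*c['fx']+c['cx']).astype('f4'),(m[...,1]*c['fy']+c['cy']).astype('f4'),1)
def dial(ctr,yaw):
    pass
E
python3 - <<'E'
from h import *
c={k:np.array(v) for k,v in get_calibration('top').items()}
f=np.load('top0.npz');p,d=f['p'],f['d'];W=cloud(c,d)
hsv=cv2.cvtColor(p,cv2.COLOR_RGB2HSV)
v,u=np.mgrid[:400,:640]
for n,(l,r,t,b) in dict(blue=(105,290,120,245),grey=(345,530,150,275)).items():
    m=(u>l)&(u<r)&(v>t)&(v<b)&(abs(W[...,2]-.081)<.006)&(d>0)
    m=cv2.morphologyEx(m.astype('u1'),cv2.MORPH_OPEN,np.ones((5,5)))>0
    print(n,m.sum(),np.median(W[m][:,2]),cv2.minAreaRect((W[m][:,:2]*1000).astype('f4')))
for u_,v_ in[(156,183),(229,176),(407,208),(480,213)]:print(plane(c,u_,v_,.083))
yaw=np.arctan2(*(plane(c,156,183,.083)-plane(c,229,176,.083))[[1,0]])-np.pi/2;print('yaw',yaw)
big=np.hstack([rectify(p,c,plane(c,*q,.083),yaw,.083) for q in[(156,183),(229,176)]])
cv2.imwrite('pics/dials0.png',big[:,:,::-1])
E
```

```text
blue 10270 0.08026600988488285 ((539.0679321289062, 248.41497802734375), (174.90948486328125, 304.8809814453125), 8.08955192565918)
grey 10323 0.07996662040309686 ((489.2384948730469, -272.9440612792969), (303.6305236816406, 174.16091918945312), 87.32292938232422)
[0.53261865 0.32334526 0.083     ]
[0.55128236 0.17203436 0.083     ]
[ 0.49268087 -0.20008961  0.083     ]
[ 0.48590866 -0.35117464  0.083     ]
yaw 0.12272686277794254
```

View pics/dials0.png

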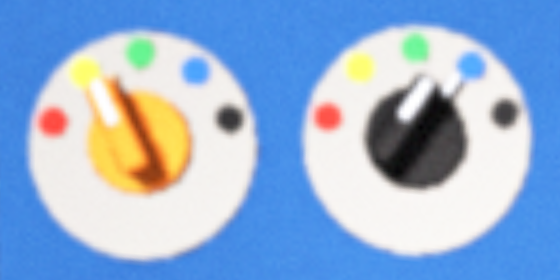

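The orange pointer sits just past yellow (value about 0.8) and the black pointer near blue (about 1.87). The blue box is at (0.539, 0.248) with yaw 0.141. I'll spin the wrist first to keep joint 6 in range, then travel.

```bash
A='python3 -m handwheel'
python3 -m handwheel '[[[0,0,0],-0.125],[[0,0,0],-0.125],[[0,0,0],-0.125],[[0,0,0],-0.125],[[0,0,0],-0.125]]' 1
python3 -m handwheel '[[[0,0,0],-0.125],[[0,0,0],-0.125],[[0,0,0],-0.125],[[0,0,0],-0.125],[[0,0,0],-0.125]]' >/dev/null
python3 -m handwheel '[[[0,0,0],-0.125],[[0,0,0],-0.125],[[0,0,0],-0.125],[[0,0,0],-0.125],[[0,0,0],-0.125]]' >/dev/null
python3 -m handwheel '[[[0,0,0],-0.125],[[0,0,0],-0.125],[[0,0,0],-0.125],[[0,0,0],-0.125],[[0,0,0],-0.125]]' >/dev/null
python3 -m handwheel '[[[0,0,0],-0.125],[[0,0,0],-0.125],[[0,0,0],-0.125],[[0,0,0],-0.125],[[0,0,0],-0.125]]' >/dev/null
python3 -m handwheel '[[[0,0,0],-0.125],[[0,0,0],-0.125],[[0,0,0],-0.125]]'
python3 -m handwheel '[[[-3.6,-0.2,0],0],[[-3.6,-0.2,0],0],[[-3.6,-0.2,0],0],[[-3.6,-0.2,0],0],[[-3.6,-0.2,0],0]]'
```

```text
time_s: 0.72
tool_pos: [0.166, -0.5505, 0.2312]
tool_rot: [-3.142, -0.0, 0.924]
ft_force: [0.3, 0.4, 0.2]
grip_width: 1.0
gripper_force: 0.0
time_s: 2.63
tool_pos: [0.166, -0.5505, 0.2312]
tool_rot: [3.142, 0.0, -2.484]
ft_force: [0.9, -0.0, 0.8]
grip_width: 1.0
gripper_force: 0.0
time_s: 3.05
tool_pos: [0.3162, -0.4484, 0.2313]
tool_rot: [-3.141, -0.0, -2.491]
ft_force: [-0.5, 0.5, -0.2]
grip_width: 1.0
gripper_force: 0.0
```

```bash
python3 -m handwheel '[[[-3.18,2.43,0],0],[[-3.18,2.43,0],0],[[-3.18,2.43,0],0],[[-3.18,2.43,0],0],[[-3.18,2.43,0],0]]'
python3 -m handwheel '[[[-3.18,2.43,0],0],[[-3.18,2.43,0],0],[[-3.18,2.43,0],0],[[-3.18,2.43,0],0],[[-3.18,2.43,0],0]]' >/dev/null
python3 -m handwheel '[[[-3.18,2.43,0],0],[[-3.18,2.43,0],0],[[-3.18,2.43,0],0],[[-3.18,2.43,0],0],[[-3.18,2.43,0],0]]'
python3 -m handwheel '[[[-3.18,2.43,0],0],[[-3.18,2.43,0],0],[[-3.18,2.43,0],0],[[-3.18,2.43,0],0],[[-3.18,2.43,0],0]]'
python3 -m handwheel '[[[0,0,0],0],[[0,0,0],0]]'
python3 - <<'E'
from h import *
o=get_obs();print(o['tool_pos'],o['tool_rot'],o['joint_pos'])
c={k:np.array(v) for k,v in get_calibration('wrist').items()}
p,d=read_camera('wrist');np.savez('w1.npz',p=p,d=d,**c)
print('cam',-c['R'].T@c['t'])
Wd=np.array([np.r_[q,.08]for q in[(.5285,.3227),(.5495,.1742)]])
for q in Wd:
    k=c['R']@q+c['t'];print(k[0]/k[2]*c['fx']+c['cx'],k[1]/k[2]*c['fy']+c['cy'])
r=[rectify(p,c,q,.141,z,n=280) for q in Wd for z in(.083,.129)]
cv2.imwrite('pics/w1.png',np.vstack([cv2.resize(p,(560,350))[:240],np.hstack(r[:2]),])[:,:,::-1])
E
```

```text
time_s: 3.47
tool_pos: [0.3681, -0.2546, 0.2313]
tool_rot: [-3.141, 0.0, -2.491]
ft_force: [1.2, 0.4, 0.4]
grip_width: 1.001
gripper_force: 0.0
time_s: 4.3
tool_pos: [0.4737, 0.1318, 0.2315]
tool_rot: [-3.141, 0.001, -2.49]
ft_force: [0.8, 0.6, 0.2]
grip_width: 0.999
gripper_force: 0.0
time_s: 4.72
tool_pos: [0.5265, 0.3248, 0.2312]
tool_rot: [-3.141, 0.0, -2.49]
ft_force: [0.6, -0.3, -0.5]
grip_width: 1.002
gripper_force: 0.0
time_s: 4.88
tool_pos: [0.5262, 0.3245, 0.2299]
tool_rot: [3.141, -0.002, -2.487]
ft_force: [-0.2, -0.5, -0.5]
grip_width: 0.999
gripper_force: 0.0
[0.52619105 0.32448398 0.22991704] [ 3.14146408e+00 -1.66314227e-03 -2.48698847e+00] [ 4.22936754e-01  4.01044298e-01  1.69290034e-01  1.34069029e+00
 -2.56723279e-04 -2.31667112e-01]
cam [0.4716442  0.28361696 0.37217532]
313.5766316086033 185.2152021103214
160.371759769426 101.14552837512093
```

View pics/w1.png

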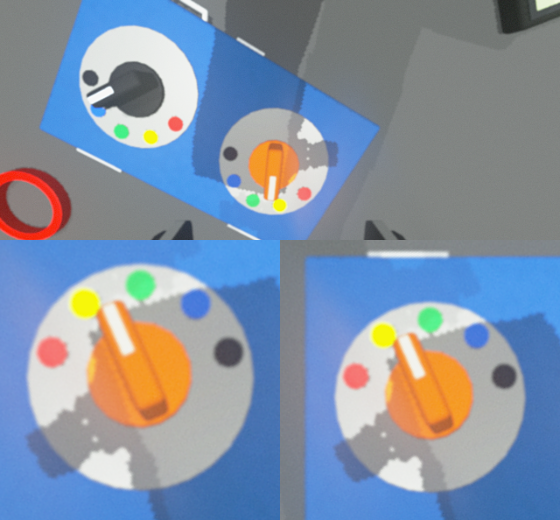

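The wrist picture shows the orange bar pointing between yellow and green (rectified white line at about (112,310)–(127,350)). The plate centre agrees with my estimate within 2 mm. I'll fit the white lines.

Run:
```python
from h import *
f=np.load('w1.npz');p=f['p']
for q in[(.5285,.3227),(.5495,.1742)]:
    r=rectify(p,f,q,.141,.129);h=cv2.cvtColor(r,cv2.COLOR_RGB2HSV)
    m=((h[...,1]<60)&(h[...,2]>185)).astype('u1')
    n,L,s,ct=cv2.connectedComponentsWithStats(m)
    for i in range(1,n):
        if s[i,4]>80:
            pts=np.argwhere(L==i).astype('f4');(_,_),(a,b),an=cv2.minAreaRect(pts)
            vx=cv2.fitLine(pts,cv2.DIST_L2,0,.01,.01).ravel()
            print(q,s[i],ct[i],'rect mm',a/2,b/2,'angle ccw from +x',np.arctan(vx[1]/vx[0]),'centre off mm',(139.5-ct[i][1])/2,(139.5-ct[i][0])/2)
```

```text
(0.5285, 0.3227) [ 87  11  82   6 439] [127.53986333  13.68792711] rect mm 40.5 2.5 angle ccw from +x 1.5652481 centre off mm 62.90603644646925 5.980068337129843
(0.5285, 0.3227) [  55   63  153  137 6151] [107.21606243 121.84750447] rect mm 38.88330841064453 91.90038299560547 angle ccw from +x -0.7675862 centre off mm 8.826247764591123 16.14196878556332
(0.5285, 0.3227) [  97  216   47   36 1108] [123.40252708 233.46389892] rect mm 17.784608840942383 22.42005729675293 angle ccw from +x 1.3704804 centre off mm -46.981949458483754 8.048736462093864
(0.5495, 0.1742) [ 77  11  82   7 421] [116.38954869  13.9263658 ] rect mm 40.5 3.0 angle ccw from +x 1.5659615 centre off mm 62.78681710213777 11.555225653206648
(0.5495, 0.1742) [    6    62   191   190 18775] [ 98.20766977 165.63078562] rect mm 94.0451889038086 94.7522964477539 angle ccw from +x 0.8781299 centre off mm -13.065392809587223 20.646165113182427
```

```bash
cat >> h.py <<'E'
def bar(f,q,zmin=.118):
    W=cloud(f,f['d']);D=W[...,:2]-np.array(q)
    m=(np.hypot(D[...,0],D[...,1])<.04)&(abs(W[...,2]-.129)<.129-zmin)&(f['d']>0)
    pts=W[m][:,:2].astype('f4');c_,s_,a_=cv2.minAreaRect(pts)
    v=cv2.fitLine(pts,cv2.DIST_HUBER,0,1e-4,1e-4).ravel()
    yaw=np.arctan(v[1]/v[0]);print(m.sum(),'z',np.median(W[m][:,2]),'ctr',c_,'size',s_,a_,'world yaw',yaw,'value',1.3+.141-yaw)
E
python3 - <<'E'
from h import *
f=dict(np.load('w1.npz'))
for q in[(.5285,.3227),(.5495,.1742)]: bar(f,q)
c={k:np.array(v) for k,v in get_calibration('top').items()};c.update(np.load('top0.npz'))
for q in[(.5285,.3227),(.5495,.1742)]: bar(c,q)
E
```

```text
1066 z 0.12830415400549552 ctr (0.5300277471542358, 0.3223336637020111) size (0.047479115426540375, 0.013956314884126186) 31.82986831665039 world yaw 0.5554971 value 0.8855029
1541 z 0.12804835941072004 ctr (0.5509073734283447, 0.17442859709262848) size (0.014469976536929607, 0.047942839562892914) 61.98040771484375 world yaw -0.48242828 value 1.9234283
182 z 0.12775121414168228 ctr (0.5285884737968445, 0.32221704721450806) size (0.0474993921816349, 0.014049375429749489) 31.007387161254883 world yaw 0.5399289 value 0.9010711
182 z 0.12788105507100594 ctr (0.549805760383606, 0.17397357523441315) size (0.014142649248242378, 0.04728531837463379) 61.519020080566406 world yaw -0.4628133 value 1.9038132
```

```bash
python3 -m handwheel '[[[-0.1,-0.4,0],0.1],[[0,0,3.5],0],[[0,0,3.5],0],[[0,0,3.5],0],[[0,0,2.5],0]]'
python3 -m handwheel '[[[0,0,0],0],[[0,0,0],0],[[0,0,0],0],[[0,0,0],0],[[0,0,0],0]]' -1 30
python3 -m handwheel '[[[0,0,0],0],[[0,0,0],0],[[0,0,0],0],[[0,0,0],0],[[0,0,0],0]]'
```

```text
time_s: 5.35
tool_pos: [0.5283, 0.3175, 0.0991]
tool_rot: [-3.142, -0.002, -2.593]
ft_force: [0.6, 0.1, -0.4]
grip_width: 1.001
gripper_force: 0.0
time_s: 5.77
tool_pos: [0.5312, 0.3204, 0.1038]
tool_rot: [-3.141, 0.004, -2.591]
ft_force: [1.1, -0.5, -0.7]
grip_width: 0.298
gripper_force: 0.0
time_s: 6.18
tool_pos: [0.5304, 0.3213, 0.1035]
tool_rot: [3.141, 0.004, -2.59]
ft_force: [-3.1, 3.1, 6.4]
grip_width: 0.156
gripper_force: 32.8
```

```bash
python3 -m handwheel '[[[0,0,0],0.106],[[0,0,0],0.106],[[0,0,0],0.106],[[0,0,0],0.106],[[0,0,0],0.106]]'
python3 -m handwheel '[[[0,0,0],0.106],[[0,0,0],0.106],[[0,0,0],0.106],[[0,0,0],0.106],[[0,0,0],0.106]]'
python3 -m handwheel '[[[0,0,0],0],[[0,0,0],0],[[0,0,0],0],[[0,0,0],0]]'
```

```text
time_s: 6.6
tool_pos: [0.5304, 0.3212, 0.1035]
tool_rot: [3.139, 0.003, -3.125]
ft_force: [-2.2, 1.1, 6.6]
grip_width: 0.152
gripper_force: 32.9
time_s: 7.02
tool_pos: [0.5303, 0.3212, 0.1035]
tool_rot: [3.139, 0.001, 2.629]
ft_force: [-2.1, 2.6, 6.7]
grip_width: 0.162
gripper_force: 32.9
time_s: 7.35
tool_pos: [0.5303, 0.3212, 0.1035]
tool_rot: [3.139, 0.001, 2.634]
ft_force: [-1.9, 1.7, 7.7]
grip_width: 0.15
gripper_force: 32.9
```

```bash
python3 -m handwheel '[[[0,0,0],0],[[0,0,0],0],[[0,0,0],0],[[0,0,0],0],[[0,0,0],0]]' 1
python3 -m handwheel '[[[0,0,-1.5],0],[[0,0,-3.5],0],[[0,0,-4],0],[[0,0,-4],0]]'
python3 -m handwheel '[[[-2.2,-3,0],-0.03],[[-2.2,-3,0],0],[[-2.2,-3,0],0],[[-2.2,-3,0],0],[[0,0,0],0]]'
python3 -m handwheel '[[[0,0,0],0],[[0,0,0],0]]'
python3 - <<'E'
from h import *
o=get_obs();print(o['tool_pos'],o['tool_rot'],o['joint_pos'])
c={k:np.array(v) for k,v in get_calibration('wrist').items()}
p,d=read_camera('wrist');c.update(p=p,d=d)
for q in[(.5295,.3223),(.5503,.1742)]: bar(c,q)
c={k:np.array(v) for k,v in get_calibration('top').items()}
p,d=read_camera('top');c.update(p=p,d=d)
for q in[(.5295,.3223),(.5503,.1742)]:
    try: bar(c,q)
    except Exception as e: print(e)
E
```

```text
time_s: 7.77
tool_pos: [0.5296, 0.3199, 0.101]
tool_rot: [-3.141, -0.0, 2.633]
ft_force: [-0.4, -0.3, -0.5]
grip_width: 0.859
gripper_force: 0.0
time_s: 8.1
tool_pos: [0.5289, 0.3196, 0.2317]
tool_rot: [-3.139, -0.001, 2.633]
ft_force: [1.6, 0.2, -0.4]
grip_width: 0.999
gripper_force: 0.0
time_s: 8.52
tool_pos: [0.5524, 0.1672, 0.2313]
tool_rot: [-3.14, 0.002, 2.657]
ft_force: [0.2, 0.9, 0.6]
grip_width: 0.997
gripper_force: 0.0
time_s: 8.68
tool_pos: [0.5514, 0.1728, 0.2312]
tool_rot: [3.141, -0.0, 2.662]
ft_force: [-0.5, 0.1, -0.7]
grip_width: 1.0
gripper_force: 0.0
[0.5513758  0.17277747 0.23117314] [ 3.14146773e+00 -3.83518626e-04  2.66187842e+00] [1.64592786e-01 3.18936996e-01 5.37274922e-02 1.30581842e+00
 3.30239909e-04 6.44307003e-01]
1722 z 0.12813375861832385 ctr (0.5297678112983704, 0.32180655002593994) size (0.014408241957426071, 0.04727764427661896) 61.162906646728516 world yaw -0.48896733 value 1.9299673
1066 z 0.128245822582295 ctr (0.5505784153938293, 0.17422792315483093) size (0.013588096015155315, 0.04728987067937851) 62.21176528930664 world yaw -0.48771945 value 1.9287194
OpenCV(4.12.0) /io/opencv/modules/imgproc/src/linefit.cpp:50: error: (-215:Assertion failed) count > 0 in function 'fitLine2D_wods'

121 z 0.12830932755545926 ctr (0.5483264923095703, 0.17454659938812256) size (0.014672426506876945, 0.04452420398592949) 61.30234146118164 world yaw -0.28842217 value 1.7294221
```

The orange dial measures 1.93, which is on target. The black dial is next.

```bash
python3 -m handwheel '[[[0.1,0.1,3.5],0],[[0,0,3.5],0],[[0,0,3.5],0],[[0,0,2.4],0]]'
python3 -m handwheel '[[[0,0,0],0],[[0,0,0],0],[[0,0,0],0],[[0,0,0],0],[[0,0,0],0]]' -1 30
python3 -m handwheel '[[[0,0,0],0],[[0,0,0],0],[[0,0,0],0],[[0,0,0],0],[[0,0,0],0]]'
```

```text
time_s: 9.12
tool_pos: [0.5491, 0.1756, 0.0992]
tool_rot: [-3.14, -0.002, 2.665]
ft_force: [-0.7, 0.4, 0.1]
grip_width: 1.0
gripper_force: 0.0
time_s: 9.53
tool_pos: [0.5526, 0.1747, 0.1045]
tool_rot: [3.139, 0.003, 2.663]
ft_force: [-0.5, -0.4, -0.1]
grip_width: 0.299
gripper_force: 0.0
time_s: 9.95
tool_pos: [0.5515, 0.173, 0.1044]
tool_rot: [-3.141, 0.003, 2.662]
ft_force: [-2.5, -4.2, 7.2]
grip_width: 0.16
gripper_force: 32.7
```

```bash
python3 -m handwheel '[[[0,0,0],-0.115],[[0,0,0],-0.115],[[0,0,0],-0.115],[[0,0,0],-0.115],[[0,0,0],-0.115]]'
python3 -m handwheel '[[[0,0,0],-0.115],[[0,0,0],-0.115],[[0,0,0],-0.115],[[0,0,0],-0.115],[[0,0,0],-0.115]]'
python3 -m handwheel '[[[0,0,0],-0.115],[[0,0,0],0],[[0,0,0],0],[[0,0,0],0],[[0,0,0],0]]'
python3 -m handwheel '[[[0,0,0],0],[[0,0,0],0],[[0,0,0],0],[[0,0,0],0],[[0,0,0],0]]' 1
python3 -m handwheel '[[[0,0,-1.5],0],[[0,0,-3.5],0],[[0,0,-4],0],[[0,0,-4],0],[[0,0,0],0]]'
python3 -m handwheel '[[[0,0,0],0],[[0,0,0],0]]'
python3 - <<'E'
from h import *
c={k:np.array(v) for k,v in get_calibration('wrist').items()}
p,d=read_camera('wrist');c.update(p=p,d=d)
cv2.imwrite('pics/w3.png',p[:,:,::-1])
for q in[(.5295,.3223),(.5503,.1742)]:
    try: bar(c,q)
    except Exception as e: print(e)
E
```

```text
time_s: 10.37
tool_pos: [0.5515, 0.1731, 0.1043]
tool_rot: [-3.14, 0.002, -3.041]
ft_force: [-2.0, -4.0, 7.7]
grip_width: 0.154
gripper_force: 32.7
time_s: 10.78
tool_pos: [0.5514, 0.1733, 0.1044]
tool_rot: [-3.139, 0.001, -2.466]
ft_force: [-2.7, -2.9, 7.4]
grip_width: 0.152
gripper_force: 32.7
time_s: 11.2
tool_pos: [0.5513, 0.1733, 0.1043]
tool_rot: [-3.139, 0.0, -2.356]
ft_force: [-2.5, -4.1, 7.7]
grip_width: 0.157
gripper_force: 32.7
time_s: 11.62
tool_pos: [0.551, 0.1743, 0.1022]
tool_rot: [3.142, 0.0, -2.355]
ft_force: [0.6, 0.2, 0.1]
grip_width: 0.86
gripper_force: 0.0
time_s: 12.03
tool_pos: [0.5546, 0.175, 0.2409]
tool_rot: [-3.134, 0.01, -2.355]
ft_force: [1.0, 0.8, 0.5]
grip_width: 0.997
gripper_force: 0.0
time_s: 12.2
tool_pos: [0.5509, 0.1743, 0.2321]
tool_rot: [-3.141, 0.0, -2.355]
ft_force: [-0.3, -1.0, -0.7]
grip_width: 1.001
gripper_force: 0.0
91 z 0.1266857609546855 ctr (0.5100060105323792, 0.33061671257019043) size (0.01292182132601738, 0.004644140135496855) 89.90223693847656 world yaw 1.4490786 value -0.008078575
1038 z 0.12833866515432057 ctr (0.5511075854301453, 0.17384333908557892) size (0.0475316047668457, 0.013940134085714817) 45.31476593017578 world yaw 0.7777426 value 0.66325736
```

View pics/w3.png

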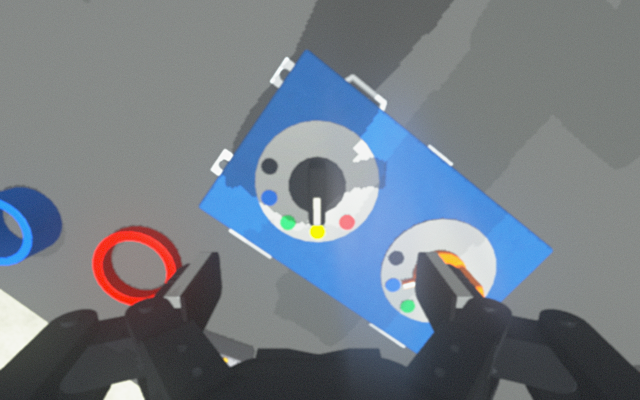

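The wrist picture shows the black pointer at the yellow dot (317,232), value 0.66. The orange nose is at the blue dot (393,284), partly hidden by a finger. The gripper is clear and at rest, so I'm handing in.

```bash
python3 -c "
from plant import *
print(close_job())"
```

```text
the job is handed in; nothing more can be done
None
```

The job is handed in: the blue box's orange dial points at the blue dot (measured about 1.93 rad), then its black dial was set to the yellow dot (about 0.66 rad), with the gripper raised clear and nothing moved near the grey box except a pass about 10 cm above it.

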